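Free the jammed tins in the gravity rack

TASK

The tin rack on the coffee counter has jammed: two tins have wedged side by side at the neck and nothing runs down any more. With a fingertip pressed lightly on its lid, slide one of the two wedged tins back uphill until its neighbour slips past it into the lane, then let go; repeat if they wedge again, until two tins stand one behind the other in the lane, the first against the front lip. Don't lift or tip any tin, don't dent the thin lids by pressing hard (stay under 15 N), and leave the other things on the counter alone.

Things in the scene. Friction and masses are not known exactly. Their poses are not given: they have to be found in the camera images.
- rack_slope (a point): Steel tin rack on a stand; its floor slopes 28 degrees down to a front lip. This point: on the floor, on the middle line, at the neck where funnel ends and lane begins. x points uphill along the floor, y left across it, z square off it (rack axes). Sides 136 mm apart uphill of x = 57 mm, then closing at 30 degrees to the middle line to the 70 mm wide lane at x = 0; walls 36 mm high.
- place1 (a point): Pick-up bay: where the underside's centre of the first tin stands when it rests against the 32 mm high front lip; on the floor at x = -102, y = 0 mm in rack axes. The lip is at x = -134.
- place2 (a point): Where the second tin's underside centre stands, in the lane right behind the first; on the floor at x = -38, y = 0 mm in rack axes, under the clear hood.
- hood_edge (a point): Middle of the uphill edge, top face, of the clear 4 mm hood that covers the neck and lane from x = 36 down to -70 mm (78 mm wide, top 58 mm off the floor). It keeps tins from climbing, so a wedged tin is reached by its lid only.
- rear_wall (a point): Middle of the top edge of the rack's rear wall, 36 mm off the floor, at x = 206 mm in rack axes: about 50 mm of free way uphill behind the queueing tins. The floor is slippery, so freed tins slide down by themselves; under a press it gives only 0.2 mm at 15 N.
- tin_a_lid (a point): Centre of the top face of the flat lid of a round tin, grey body, bright lid, 64 mm across, 48 mm high, 95 to 150 g; z is the tin's axis. Starts wedged at the neck, x = 59, y = +32 or -32 mm in rack axes. Fingertip friction on the lid is 0.4 to 0.6; sliding it uphill with the tin behind takes 2 to 5 N, so press with 6 to 12 N. Its neighbour slips past once it is 15 to 40 mm back.
- tin_a: The same tin as tin_a_lid, with origin at the centre of its underside.
- tin_b_lid (a point): Centre of the top face of the flat lid of a round tin, grey body, bright lid, 64 mm across, 48 mm high, 95 to 150 g; z is the tin's axis. Starts wedged at the neck, x = 59, y = +32 or -32 mm in rack axes. Fingertip friction on the lid is 0.4 to 0.6; sliding it uphill with the tin behind takes 2 to 5 N, so press with 6 to 12 N. Its neighbour slips past once it is 15 to 40 mm back.
- tin_b: The same tin as tin_b_lid, with origin at the centre of its underside.
- tin_c_lid (a point): Centre of the top face of the flat lid of a round tin, grey body, bright lid, 64 mm across, 48 mm high, 95 to 150 g; z is the tin's axis. Starts queueing behind a wedged tin, x = 123, y = +34 or -34 mm in rack axes; leans on the tin before it and is pushed back with it.
- tin_c: The same tin as tin_c_lid, with origin at the centre of its underside.
- tin_d_lid (a point): Centre of the top face of the flat lid of a round tin, grey body, bright lid, 64 mm across, 48 mm high, 95 to 150 g; z is the tin's axis. Starts queueing behind a wedged tin, x = 123, y = +34 or -34 mm in rack axes; leans on the tin before it and is pushed back with it.
- tin_d: The same tin as tin_d_lid, with origin at the centre of its underside.
- paper_cups: Stack of white paper cups, mouth down, 80 mm across, 124 mm high, on the counter beside the rack; origin under its centre. Leave alone.
- sugar_jar: Glass sugar jar with steel lid, 76 mm across, 115 mm high, on the counter beside the rack; origin under its centre. Leave alone.
- mug: White mug, 80 mm across, 90 mm high, on the counter beside the rack; origin under its centre. Leave alone.
Mind the look-alikes: they are no part of the job. What is shaped like the tin_c but green is not meant.

How it is judged (in metres and radians):
On the way, in this order (a step that is already met when the one before it is completed fails the run):
1. one of the two wedged tins is slid back uphill by at least 15 mm with the finger on it (((x of tin_a_lid in the frame of rack_slope above 0.074 m and x of tin_b_lid in the frame of rack_slope below 0.064 m and contact force between the fingers and tin_a above 0.3 N) or (x of tin_b_lid in the frame of rack_slope above 0.074 m and x of tin_a_lid in the frame of rack_slope below 0.064 m and contact force between the fingers and tin_b above 0.3 N))), for 0.05 s.
2. a tin has run down to the front lip ((x of tin_a_lid in the frame of rack_slope between -0.108 and -0.096 m or x of tin_b_lid in the frame of rack_slope between -0.108 and -0.096 m or x of tin_c_lid in the frame of rack_slope between -0.108 and -0.096 m or x of tin_d_lid in the frame of rack_slope between -0.108 and -0.096 m)), for 0.1 s.
At the end, for the whole second after the job is handed in: one tin stands in the pick-up bay against the front lip (within 6 mm) and another in the lane right behind it (within 8 mm), all tins upright on the sloping floor and at rest ((x of tin_a_lid in the frame of rack_slope between -0.108 and -0.096 m or x of tin_b_lid in the frame of rack_slope between -0.108 and -0.096 m or x of tin_c_lid in the frame of rack_slope between -0.108 and -0.096 m or x of tin_d_lid in the frame of rack_slope between -0.108 and -0.096 m) and (x of tin_a_lid in the frame of rack_slope between -0.044 and -0.03 m or x of tin_b_lid in the frame of rack_slope between -0.044 and -0.03 m or x of tin_c_lid in the frame of rack_slope between -0.044 and -0.03 m or x of tin_d_lid in the frame of rack_slope between -0.044 and -0.03 m) and linear speed of each of tin_a, tin_b, tin_c, tin_d below 0.02 m/s); the robot touches nothing.
It fails at once if a tin is pressed with more than 15 N (contact force between any of the arm, the fingers and tin_a above 15 N or contact force between any of the arm, the fingers and tin_b above 15 N or contact force between any of the arm, the fingers and tin_c above 15 N or contact force between any of the arm, the fingers and tin_d above 15 N).
It fails at once if a tin is lifted off the sloping floor by more than 12 mm (z of any of tin_a_lid, tin_b_lid, tin_c_lid, tin_d_lid in the frame of rack_slope above 0.06 m).
It fails at once if a tin is tipped by more than 20 degrees (angle between the z axis of any of tin_a_lid, tin_b_lid, tin_c_lid, tin_d_lid and the z axis of rack_slope, either way round above 0.35 rad).
It fails at once if another thing on the counter is shifted by more than 15 mm (distance of any of paper_cups, sugar_jar, mug from where it was at the start of the episode above 0.015 m).
It also fails if it takes over 51 s, if anything falls off the work surface, if the arm or the gripper's body presses on something with over 40 N, if the wrist force passes 120 N, or if a joint passes its speed limit or range.

ROBOT

A 7-joint arm with a two-finger parallel gripper is mounted at the origin on the work surface. World frame = base frame: x ahead of the robot, y to its left, z up, the work surface at z = 0. Lengths are in mm, angles in degrees, forces in N, time in s.
With the tool pointing down it reaches from about 400 to 850 mm from the base axis. Payload 10.4 kg.
Tool frame: the origin (TCP) lies on the centre line of the jaws, within the pads' length; the fingertips stand 11 mm ahead of it and the grasp point (between the pads) lies 8 mm behind it; z points along the fingers, x is the direction in which the jaws open and shut, and the axes are right-handed (so a half turn about z gives the same grasp; the last joint's range is limited). The gripper opens to 87 mm and grips with 3 to 60 N. Pads are 19 mm wide; open, the fingers measure 117 mm over their backs; the gripper's body (75 mm by 190 mm) begins 51 mm behind the grasp point.
Start: joints at [62.132, 19.034, -3.707, 83.658, 1.238, 77.344, -5.071], TCP at [279.617, -558.986, 233.576] pointing down, gripper open.
Joint ranges: [-148.97, 148.97], [-28.65, 121.19], [-84.17, 76.75], [9.2, 138.47], [-72.65, 252.65], [3.7, 117.97], [-149.18, 149.18]. Speed limits (degrees/s): [127.2, 127.2, 159.86, 159.86, 180, 180, 180].

INTERFACE

Orientations are given as a 3x3 rotation matrix whose columns are the frame's x, y, z axes.
In Python, from cell import monitor, cams, ticket gives the robot as it stands.
- The arm moves only by the tool arm_command, never from a script. Its argument "targets" is a list of rows, each a list of 4 numbers: the shift along the tool's x, y, z in mm, then the turn about the tool's z in rad. In form: [[dx, dy, dz, turn], ...]. A call has 1 to 20 rows; each row is the pose to reach, as a shift and turn from the pose measured when the call began, along the tool's axes at that moment; what a row does not reach only later rows make up. A row lasts 1/10 s, in which the tool goes at most 50 mm and 8.59 degrees, less where a joint would pass 70% of its speed; a pose out of reach is approached as far as the arm can. A call with a gripper value outside its range is refused whole. "hand" is the opening in per cent of the stroke, from 0 (shut) to 100 (fully open), set as the call begins (left out, the last holds). The fingers move at their own pace and stop on an object; "newtons" is the grip in N (left out, the last holds). Time passes only in rows, so rows that repeat a pose let the fingers close. It gives the time, the measured TCP pose, the force and the opening at its end, in the units of the state.
- monitor.observe(): the state, without advancing time (a new reading comes with each control period).
- cams.snapshot(name): name is "scene" or "top" or "wrist"; returns the picture (400x640x3 uint8, blue, green, red); there is no depth.
- cams.camera_info(name): a dict with "fx", "fy", "cx", "cy" (pixels), "dist_coeffs" ([k1, k2, p1, p2, k3] as OpenCV has them; the pictures are not rectified), "rvec" (rotation vector, rad) and "tvec" (3), from world to camera coordinates, as OpenCV has them; the wrist camera has in their place "tool_from_camera" (4x4, takes a point from camera to tool coordinates, whose origin is the TCP and whose axes are the tool frame's). Camera axes: x right, y down, z forward; pixel columns grow to the right and rows downward; lengths in mm; the calibration is good to about 2 mm. A picture is of the moment at which its call begins: read the wrist's pose just before it. camera_info takes no time and is no camera call.
- ticket.finish_job(): hands the job in, once; it reports no verdict.
The state is a dict: "t": time; "joint_positions": joint angles; "qvel": joint speeds; "tau": joint torques, N m; "tcp_pos": TCP position; "eef_rot": TCP orientation; "ft_force": force on the tool from outside, world axes, zero at the start; "torque": the same for the moment, N m; "finger_gap": finger opening in mm.
Only numpy, scipy, OpenCV 4.12 (cv2) and the standard library are available. Lean on these libraries where they do the work, as an engineer would, in place of code of your own. Each camera call takes 0.05 s, during which the arm holds its last target.

## Working session

There is one attempt and no reset: what is moved stays moved. The work goes in short steps, Python scripts to look and compute and a tool call to move; the robot and the scene stay as the last step left them, time stands still between calls to the robot, and variables do not carry over. Pictures are saved under pics/ and viewed, and the job is handed in when it is done.

Besides the shell and the picture viewer there is one more tool, called after "Request:" as name([rows], argument=value, ...), one row to a line, values as JSON. arm_command: Moves the arm, as the interface text tells. Its arguments: {"type":"object","properties":{"targets":{"type":"array"},"hand":{"type":"number"},"newtons":{"type":"number"}},"required":["targets"]}

```bash
ls; mkdir -p pics
python3 - <<'E'
from cell import monitor,cams,ticket
import cv2,numpy as np
s=monitor.observe()
for k,v in s.items(): print(k,np.round(v,3).tolist())
for n in ['scene','top','wrist']:
    print(n,cams.camera_info(n)); cv2.imwrite(f'pics/{n}0.png',cams.snapshot(n))
E
```

```text
pics
t 0.0
joint_positions [62.133, 19.072, -3.708, 83.706, 1.236, 77.343, -5.074]
qvel [-0.106, -0.017, 0.052, 0.03, 0.032, -0.013, -0.027]
tau [-0.002, -62.325, 0.024, -38.988, -0.061, 0.04, 0.0]
tcp_pos [279.423, -558.639, 232.756]
eef_rot [[0.447, -0.894, -0.001], [-0.894, -0.447, 0.001], [-0.001, 0.0, -1.0]]
ft_force [1.1, 0.308, -0.664]
torque [0.003, 0.008, 0.013]
finger_gap 87.0
scene {'fx': 432.01278377258717, 'fy': 432.01278377258717, 'cx': 319.91001723852474, 'cy': 200.567189443153, 'dist_coeffs': array([-0.0616198,  0.       ,  0.       ,  0.       ,  0.       ]), 'rvec': array([ 0.7383865 ,  2.61102974, -1.08605673]), 'tvec': array([ 473.79008183, -147.94051068, 1154.96030629])}
top {'fx': 378.337479707623, 'fy': 378.337479707623, 'cx': 323.32583543225076, 'cy': 193.48788486755933, 'dist_coeffs': array([-0.08970422,  0.        ,  0.        ,  0.        ,  0.        ]), 'rvec': array([ 1.98880347, -2.21755164,  0.25387311]), 'tvec': array([ 90.28957967, 639.14696577, 772.77566963])}
wrist {'fx': 323.5269149054142, 'fy': 323.5269149054142, 'cx': 320.96544558645235, 'cy': 201.29051041910088, 'dist_coeffs': array([-0.02625206,  0.        ,  0.        ,  0.        ,  0.        ]), 'tool_from_camera': array([[ 9.99999238e-01, -1.14921991e-03, -4.50525735e-04,
        -1.18322067e+00],
       [ 1.22662051e-03,  9.66010102e-01,  2.58501410e-01,
        -7.09947300e+01],
       [ 1.38137445e-04, -2.58501765e-01,  9.66010775e-01,
        -1.50894098e+02],
       [ 0.00000000e+00,  0.00000000e+00,  0.00000000e+00,
         1.00000000e+00]])}
```

View pics/scene0.png

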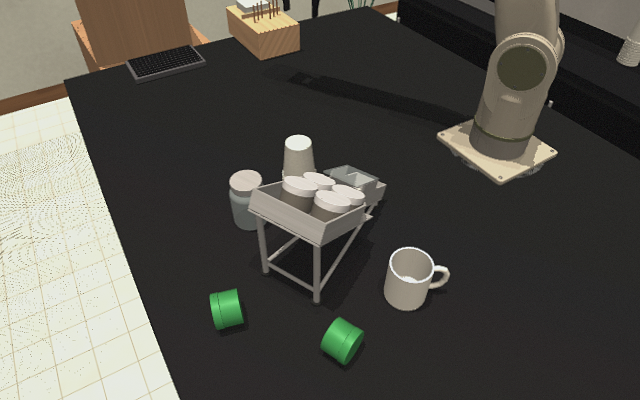

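View pics/top0.png

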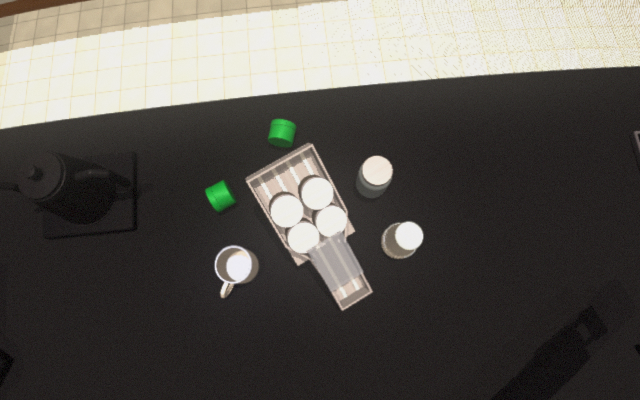

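View pics/wrist0.png

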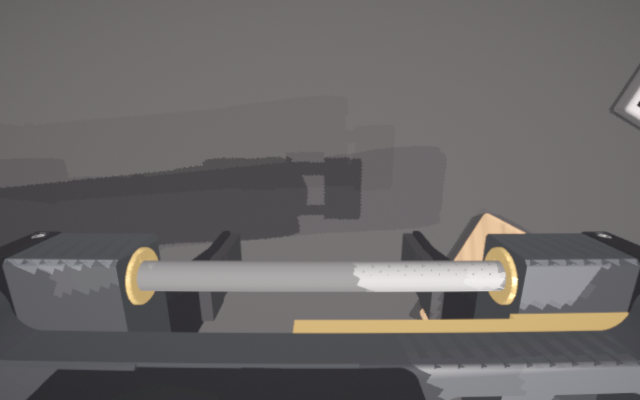

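Run:
```python
import cv2
a=cv2.imread('pics/top0.png')[135:320,215:395]; cv2.imwrite('pics/topc.png',cv2.resize(a,None,fx=3.2,fy=3.2,interpolation=cv2.INTER_CUBIC))
a=cv2.imread('pics/scene0.png')[130:310,220:400]; cv2.imwrite('pics/scenec.png',cv2.resize(a,None,fx=3.2,fy=3.2,interpolation=cv2.INTER_CUBIC))
```

```text
(no output)
```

View pics/topc.png

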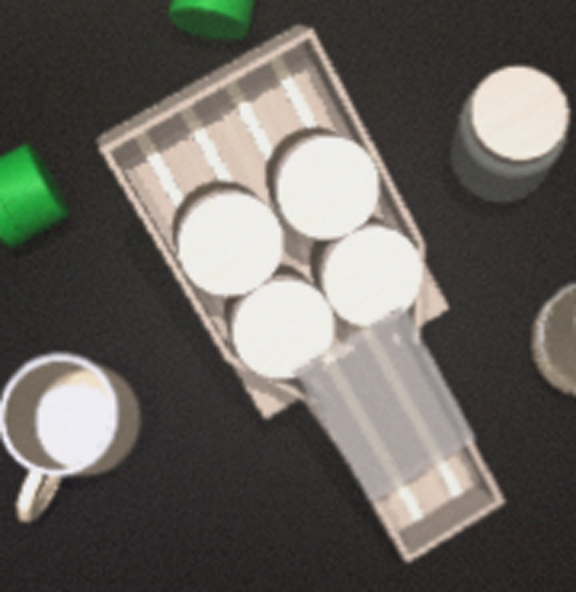

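View pics/scenec.png

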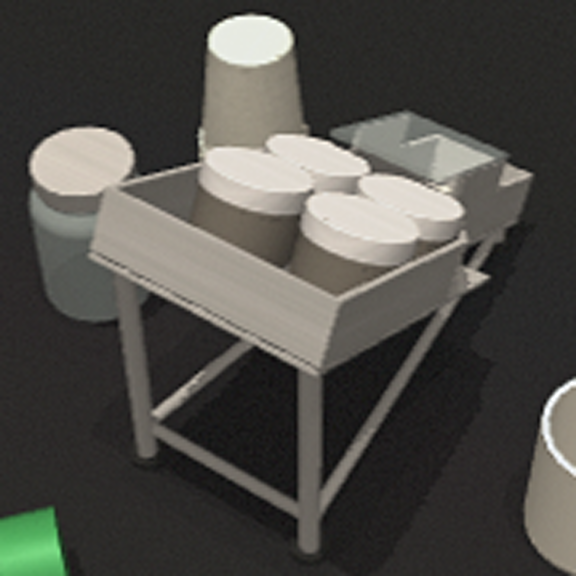

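```bash
cat > h.py <<'E'
import cv2,numpy as np
from cell import monitor,cams,ticket
from scipy.spatial.transform import Rotation as R
from scipy.optimize import least_squares
def proj(n,P):
    c=cams.camera_info(n);K=np.array([[c['fx'],0,c['cx']],[0,c['fy'],c['cy']],[0,0,1]])
    return cv2.projectPoints(np.float64(P).reshape(-1,1,3),c['rvec'],c['tvec'],K,c['dist_coeffs'])[0].reshape(-1,2)
def ray(n,uv):
    c=cams.camera_info(n);K=np.array([[c['fx'],0,c['cx']],[0,c['fy'],c['cy']],[0,0,1]])
    p=cv2.undistortPoints(np.float64(uv).reshape(-1,1,2),K,c['dist_coeffs']).reshape(-1,2)
    M=cv2.Rodrigues(c['rvec'])[0]; return -M.T@c['tvec'], np.c_[p,np.ones(len(p))]@M
def rack(q): # x,y,z,yaw
    return R.from_euler('ZY',[q[3],-28*np.pi/180]).as_matrix(), np.array(q[:3])
def lids(img,lo=225):
    g=img.min(2); m=(g>lo).astype(np.uint8); out=[]
    for c in cv2.findContours(m,cv2.RETR_EXTERNAL,cv2.CHAIN_APPROX_NONE)[0]:
        if cv2.contourArea(c)>200: out.append((cv2.fitEllipse(c),cv2.contourArea(c)))
    return out
E
python3 - <<'E'
from h import *
top=cv2.imread('pics/top0.png')
f=lambda p,o:(np.array(p)+.5)/3.2-.5+np.array(o)
# (x,y,z,sx,sy)
T=[((206,68,36,1,1),(100,140)),((206,-68,36,1,-1),(308,27)),((36,39,58,0,0),(297,373)),((36,-39,58,0,0),(411,310)),((-70,39,58,0,0),(376,500)),((-70,-39,58,0,0),(472,440)),((-134,35,32,-1,1),(407,561)),((-134,-35,32,-1,-1),(503,502))]
S=[((206,-68,36,1,-1),(113,187)),((206,68,36,1,1),(340,298)),((36,-39,58,0,0),(332,130)),((-70,-39,58,0,0),(407,110)),((-70,39,58,0,0),(510,155)),((-134,35,32,-1,1),(532,175))]
def res(q):
    M,o=rack(q);r=[]
    for n,L,of in (('top',T,(215,135)),('scene',S,(220,130))):
        P=[np.array(a[:3])+q[4]*np.array([a[3],a[4],0]) for a,_ in L]
        r.append((proj(n,np.array(P)@M.T+o)-np.array([f(b,of) for _,b in L])))
    return np.concatenate(r)
best=min((least_squares(lambda q:res(q).ravel(),[600,0,200,y,2],loss='soft_l1') for y in np.arange(-3,3.2,.7)),key=lambda s:s.cost)
print(best.x,best.cost);print(res(best.x).round(2).tolist())
M,o=rack(best.x);print(M.round(3));np.save('rack.npy',best.x)
for e,a in lids(top,190):
    c,d=ray('top',[e[0]]);n=M[:,2];s=((o+48*n-c)@n)/(d[0]@n);p=c+s*d[0]
    print(np.round(e[0],1),np.round(e[1],1),a,(M.T@(p-o)).round(1),p.round(1))
E
```

```text
Traceback (most recent call last):
  File "h.py", line 6, in proj
    c=cams.camera_info(n);K=np.array([[c['fx'],0,c['cx']],[0,c['fy'],c['cy']],[0,0,1]])
ValueError: time passes only in moves, steps and waits
```

```bash
sed -i 's/^def proj/CI={n:cams.camera_info(n) for n in ("scene","top","wrist")}\ndef proj/; s/c=cams.camera_info(n)/c=CI[n]/' h.py
cat > fit.py <<'E'
from h import *
top=cv2.imread('pics/top0.png')
f=lambda p,o:(np.array(p)+.5)/3.2-.5+np.array(o)
T=[((206,68,36,1,1),(100,140)),((206,-68,36,1,-1),(308,27)),((36,39,58,0,0),(297,373)),((36,-39,58,0,0),(411,310)),((-70,39,58,0,0),(376,500)),((-70,-39,58,0,0),(472,440)),((-134,35,32,-1,1),(407,561)),((-134,-35,32,-1,-1),(503,502))]
S=[((206,-68,36,1,-1),(113,187)),((206,68,36,1,1),(340,298)),((36,-39,58,0,0),(332,130)),((-70,-39,58,0,0),(407,110)),((-70,39,58,0,0),(510,155)),((-134,35,32,-1,1),(532,175))]
def res(q):
    M,o=rack(q);r=[]
    for n,L,of in (('top',T,(215,135)),('scene',S,(220,130))):
        P=[np.array(a[:3])+q[4]*np.array([a[3],a[4],0]) for a,_ in L]
        r.append((proj(n,np.array(P)@M.T+o)-np.array([f(b,of) for _,b in L])))
    return np.concatenate(r)
best=min((least_squares(lambda q:res(q).ravel(),[600,0,200,y,2],loss='soft_l1') for y in np.arange(-3,3.2,.7)),key=lambda s:s.cost)
print(best.x,best.cost);print(res(best.x).round(2).tolist())
M,o=rack(best.x);print(M.round(3));np.save('rack.npy',best.x)
for e,a in lids(top,190):
    c,d=ray('top',[e[0]]);n=M[:,2];s=((o+48*n-c)@n)/(d[0]@n);p=c+s*d[0]
    print(np.round(e[0],1),np.round(e[1],1),a,(M.T@(p-o)).round(1),p.round(1))
E
python3 fit.py
```

```text
[528.30415883  30.06019412  86.52711161  -5.8514819    3.04643036] 8.611076792217023
[[0.31, 2.95], [0.77, 1.19], [-0.89, -0.57], [-2.42, -1.33], [-1.24, 1.11], [1.14, -0.13], [0.2, 0.07], [-0.09, -0.07], [-1.34, -0.17], [0.02, 0.79], [0.01, -0.29], [-0.02, 0.04], [-0.16, -0.54], [-0.11, -0.33]]
[[ 0.802 -0.418 -0.426]
 [ 0.369  0.908 -0.196]
 [ 0.469 -0.     0.883]]
[231.9 266.3] [33.6 45. ] 1052.0 [ 82.9 177.   48. ] [500.3 212.  167.8]
[408.7 235.4] [25.5 27.1] 542.0 [ -58.9 -162.5   48. ] [ 528.6 -148.7  101.3]
[308.9 215.3] [63.  68.7] 2901.5 [93.   0.7 48. ] [582.1  55.6 172.6]
[376.8 169.9] [27.  28.5] 600.5 [ 102.6 -161.    48. ] [657.5 -87.7 177.1]
[293.2  54.5] [ 90.8 767.2] 48953.0 [ 369.1 -115.5   48. ] [852.2  52.1 302.2]
```

```bash
cat >> fit.py <<'E'
print('--- refit with lids')
def lidfit(img,M,o):
    g=img.min(2); m=(g>190).astype(np.uint8)*255
    d=cv2.distanceTransform(m,cv2.DIST_L2,5)
    pk=(d>0.72*15).astype(np.uint8); n,l,st,ce=cv2.connectedComponentsWithStats(pk)
    out=[]
    for i in range(1,n):
        if 250<ce[i][0]<350 and 160<ce[i][1]<260: out.append((ce[i],st[i][4]))
    return out
L=lidfit(top,M,o); print(L)
E
python3 fit.py | sed -n '/refit/,$p'
python3 - <<'E'
from h import *
# predicted positions overlay
q=np.load('rack.npy');M,o=rack(q)
a=cv2.imread('pics/top0.png')
P=np.array([[x,y,48] for x,y in((59,32),(59,-32),(123,34),(123,-34))])@M.T+o
print(proj('top',P).round(1),proj('scene',P).round(1))
E
```

```text
--- refit with lids
[(array([317.17073171, 193.12195122]), np.int32(82)), (array([286.6741573 , 210.95505618]), np.int32(89)), (array([330.59574468, 220.17021277]), np.int32(47)), (array([302.71428571, 236.75      ]), np.int32(56))]
[[303.1 237.7]
 [331.1 221.1]
 [286.5 211.1]
 [317.1 193.3]] [[348.3 190.6]
 [319.3 177.7]
 [333.3 197.1]
 [300.9 182.1]]
```

```bash
cat >> h.py <<'E'
q=np.load('rack.npy');M,o=rack(q)
def st(): return monitor.observe()
def edge(s): # rack coords of contact edge (tool y -9.5, z +11)
    E=np.array(s['eef_rot']);p=np.array(s['tcp_pos'])+E@np.array([0,-9.5,11]); return M.T@(p-o)
def goto(s,r,yaw_extra=0):
    # tool shift that brings contact edge to rack coords r after aligning yaw
    E=np.array(s['eef_rot']); tx=-M[:,1]; tz=np.array([0,0,-1.]); ty=np.cross(tz,tx); D=np.c_[tx,ty,tz]
    p=M@np.array(r)+o-D@np.array([0,-9.5,11]); turn=R.from_matrix(E.T@D).as_rotvec()
    return (E.T@(p-np.array(s['tcp_pos']))).round(1),turn.round(3),p.round(1)
def rep():
    s=st(); F=np.array(s['ft_force']); print('t',round(s['t'],2),'edge',edge(s).round(1),'F rack',(M.T@F).round(2),'gap',round(float(s['finger_gap']),1),'tcp',np.round(s['tcp_pos'],1)); return s
E
python3 -c "
from h import *
s=rep()
print(goto(s,(59,-32,88)));print(goto(s,(59,-32,52)))
for i in range(3): rep()
"
```

```text
t 0.15 edge [-345.1 -430.4  336.9] F rack [-0.49 -0.63 -0.18] gap 86.9 tcp [ 279.5 -558.7  233. ]
(array([-383.2, -486.2,   30.4]), array([0.   , 0.001, 0.032]), array([542.9,   1.5, 202.9]))
(array([-382.7, -503.1,   62.2]), array([0.   , 0.001, 0.032]), array([558.2,   8.6, 171.1]))
t 0.15 edge [-345.1 -430.4  336.9] F rack [-0.49 -0.63 -0.18] gap 86.9 tcp [ 279.5 -558.7  233. ]
t 0.15 edge [-345.1 -430.4  336.9] F rack [-0.49 -0.63 -0.18] gap 86.9 tcp [ 279.5 -558.7  233. ]
t 0.15 edge [-345.1 -430.4  336.9] F rack [-0.49 -0.63 -0.18] gap 86.9 tcp [ 279.5 -558.7  233. ]
```

Request:
arm_command([
  [-12,-15,0,0.03],
  [-36,-46,0,0.032],
  [-60,-76,0,0.032],
  [-85,-107,0,0.032],
  [-109,-138,0,0.032],
  [-133,-169,0,0.032],
  [-157,-200,0,0.032],
  [-182,-231,0,0.032],
  [-206,-262,0,0.032],
  [-230,-292,0,0.032],
  [-255,-323,0,0.032],
  [-279,-354,0,0.032],
  [-303,-385,0,0.032],
  [-328,-416,0,0.032],
  [-352,-447,0,0.032],
  [-370,-470,0,0.032],
  [-383,-486,5,0.032],
  [-383,-486,15,0.032],
  [-383,-486,20,0.032],
  [-383,-486,20,0.032],
], hand=0, newtons=10)

```text
t: 2.15
tcp_pos: [541.9, -0.2, 212.2]
eef_rot: [[0.417, -0.909, -0.003], [-0.909, -0.417, 0.0], [-0.001, 0.002, -1.0]]
ft_force: [0.4, -0.9, 1.0]
finger_gap: 0.6
```

```bash
python3 -c "
from h import *
s=rep()
print(goto(s,(59,-32,53)));print(goto(s,(59,-32,48)))
cv2.imwrite('pics/t1.png',cams.snapshot('top')[100:340,180:420].repeat(2,0).repeat(2,1));cv2.imwrite('pics/w1.png',cams.snapshot('wrist'));a=cams.snapshot('scene')[100:300,220:420].repeat(3,0).repeat(3,1);cv2.imwrite('pics/s1.png',a);rep()
"
```

```text
t 2.15 edge [ 62.  -33.1  96.9] F rack [ 0.46 -0.97  0.86] gap 0.6 tcp [ 5.419e+02 -2.000e-01  2.122e+02]
(array([ -1.1, -18.1,  40.1]), array([ 0.002,  0.001, -0.001]), array([557.8,   8.4, 172. ]))
(array([ -1.1, -20.4,  44.5]), array([ 0.002,  0.001, -0.001]), array([559.9,   9.4, 167.6]))
t 2.3 edge [ 63.4 -33.2  97.8] F rack [0.26 0.27 0.38] gap 0.7 tcp [5.427e+02 2.000e-01 2.136e+02]
```

View pics/w1.png

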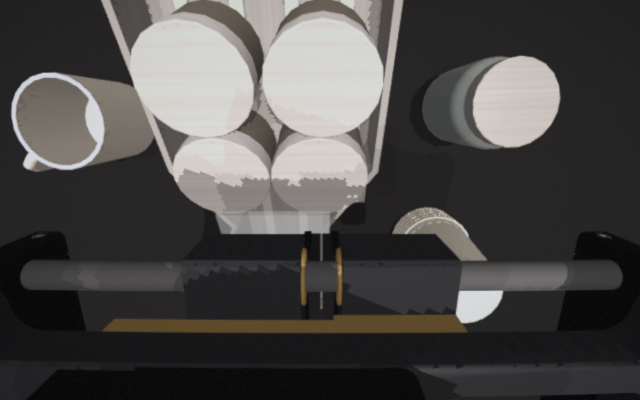

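View pics/s1.png

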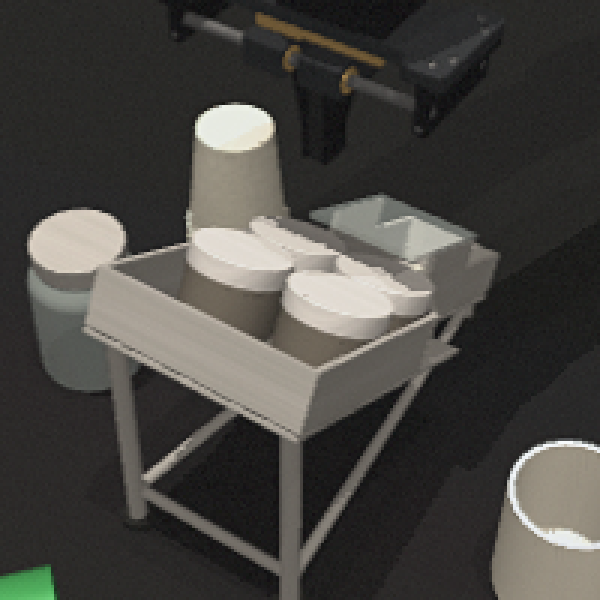

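Request:
arm_command([
  [-1,-4,8,0],
  [-1,-9,18,0],
  [-1,-13,28,0],
  [-1,-15,36,0],
  [-1,-17,41,0],
  [-1,-17,41,0],
  [-1,-17,41,0],
])

```text
t: 3.0
tcp_pos: [557.8, 8.3, 172.7]
eef_rot: [[0.417, -0.909, -0.0], [-0.909, -0.417, 0.001], [-0.001, 0.0, -1.0]]
ft_force: [0.5, -1.0, 0.4]
finger_gap: 0.4
```

```bash
python3 -c "
from h import *
s=rep()
print(goto(s,(59,-32,50)));print(goto(s,(59,-32,48)))
cv2.imwrite('pics/w2.png',cams.snapshot('wrist')[:,:,:]);a=cams.snapshot('scene')[100:300,220:420].repeat(3,0).repeat(3,1);cv2.imwrite('pics/s2.png',a);rep()
"
```

```text
t 3.0 edge [ 59.2 -32.1  53.6] F rack [ 0.24 -1.11  0.29] gap 0.4 tcp [557.8   8.3 172.7]
(array([-0.1, -1.5,  3.3]), array([ 0.   ,  0.001, -0.001]), array([559.1,   9. , 169.4]))
(array([-0.1, -2.4,  5.1]), array([ 0.   ,  0.001, -0.001]), array([559.9,   9.4, 167.6]))
t 3.1 edge [ 59.5 -32.3  53.9] F rack [ 0.47  0.16 -0.22] gap 0.6 tcp [557.9   8.1 173. ]
```

View pics/s2.png

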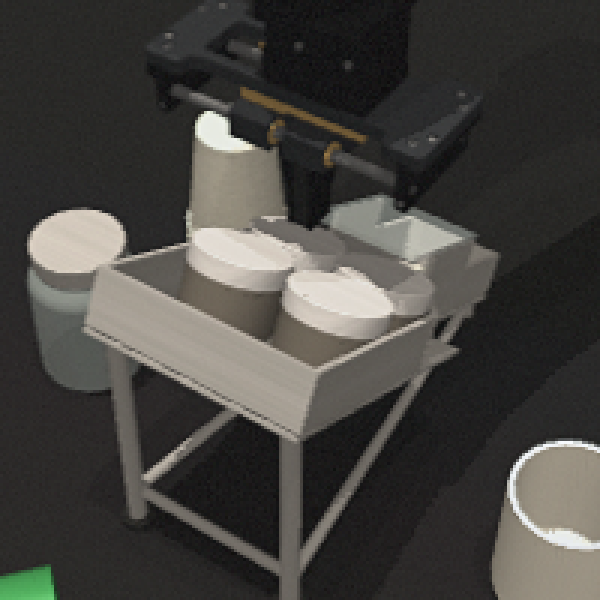

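View pics/w2.png

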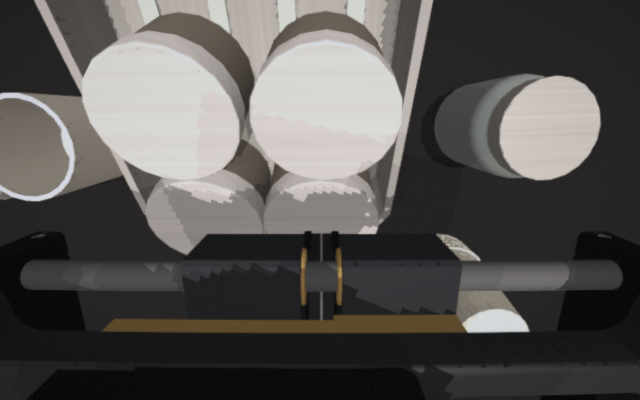

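Request:
arm_command([
  [0,-0.5,0.9,0],
  [0,-0.9,1.8,0],
  [0,-1.4,2.6,0],
  [0,-1.4,2.6,0],
])

```text
t: 3.5
tcp_pos: [559.2, 8.7, 170.4]
eef_rot: [[0.417, -0.909, 0.0], [-0.909, -0.417, 0.0], [-0.0, -0.001, -1.0]]
ft_force: [0.2, 0.2, -0.7]
finger_gap: 0.2
```

```bash
python3 -c "
from h import *
rep()"
```

```text
t 3.5 edge [ 59.5 -32.3  50.9] F rack [-0.12  0.09 -0.73] gap 0.2 tcp [559.2   8.7 170.4]
```

Request:
arm_command([
  [0,-0.2,0.4,0],
  [0,-0.5,0.9,0],
  [0,-0.5,0.9,0],
])

```text
t: 3.8
tcp_pos: [559.6, 9.0, 169.4]
eef_rot: [[0.417, -0.909, 0.0], [-0.909, -0.417, 0.0], [-0.0, -0.0, -1.0]]
ft_force: [-0.0, -0.5, -0.5]
finger_gap: 0.1
```

Request:
arm_command([
  [0,-0.2,0.4,0],
  [0,-0.5,0.9,0],
  [0,-0.5,0.9,0],
])

```text
t: 4.1
tcp_pos: [560.1, 9.2, 168.4]
eef_rot: [[0.417, -0.909, 0.0], [-0.909, -0.417, 0.001], [-0.0, -0.0, -1.0]]
ft_force: [0.2, -0.4, 0.1]
finger_gap: 0.3
```

```bash
python3 -c "
from h import *
rep()"
```

```text
t 4.1 edge [ 59.4 -32.2  48.7] F rack [ 0.07 -0.51  0.07] gap 0.3 tcp [560.1   9.2 168.4]
```

Request:
arm_command([
  [0,-0.2,0.4,0],
  [0,-0.2,0.4,0],
])

```text
t: 4.3
tcp_pos: [560.3, 9.3, 168.0]
eef_rot: [[0.417, -0.909, 0.0], [-0.909, -0.417, 0.001], [-0.0, -0.0, -1.0]]
ft_force: [-0.1, 0.2, 0.5]
finger_gap: 0.9
```

Request:
arm_command([
  [0,-0.2,0.4,0],
  [0,-0.2,0.4,0],
])

```text
t: 4.5
tcp_pos: [560.5, 9.4, 167.7]
eef_rot: [[0.417, -0.909, 0.0], [-0.909, -0.417, 0.0], [-0.0, -0.0, -1.0]]
ft_force: [-0.2, -0.4, 2.1]
finger_gap: 0.7
```

Request:
arm_command([
  [0,-0.2,0.4,0],
  [0,-0.2,0.4,0],
])

```text
t: 4.7
tcp_pos: [560.6, 9.4, 167.5]
eef_rot: [[0.417, -0.909, 0.0], [-0.909, -0.417, 0.0], [-0.0, -0.0, -1.0]]
ft_force: [-1.3, -0.1, 4.0]
finger_gap: 0.4
```

Request:
arm_command([
  [0,-0.2,0.3,0],
  [0,-0.2,0.4,0],
  [0,-0.2,0.4,0],
])

```text
t: 5.0
tcp_pos: [560.7, 9.4, 167.3]
eef_rot: [[0.417, -0.909, -0.0], [-0.909, -0.417, -0.0], [-0.0, 0.0, -1.0]]
ft_force: [-3.2, -0.3, 6.8]
finger_gap: 1.3
```

```bash
python3 -c "
from h import *
rep()"
```

```text
t 5.0 edge [ 59.5 -32.3  47.4] F rack [0.51 1.11 7.42] gap 1.3 tcp [560.7   9.4 167.3]
```

Request:
arm_command([
  [0,-0.6,0.1,0],
  [0,-1.1,-0.2,0],
  [0,-1.9,-0.6,0],
  [0,-2.8,-1.1,0],
  [0,-3.7,-1.6,0],
])

```text
t: 5.5
tcp_pos: [563.4, 10.2, 168.8]
eef_rot: [[0.416, -0.909, -0.002], [-0.909, -0.416, -0.001], [0.0, 0.002, -1.0]]
ft_force: [-5.3, -2.3, 4.4]
finger_gap: 0.3
```

```bash
python3 -c "
from h import *
rep()
a=cams.snapshot('wrist')
cv2.imwrite('pics/w3.png',a);rep()"
```

```text
t 5.5 edge [ 62.6 -32.7  47.4] F rack [-3.06  0.1   6.66] gap 0.3 tcp [563.4  10.2 168.8]
t 5.55 edge [ 62.9 -32.8  47.4] F rack [-4.05 -1.02  7.91] gap 0.7 tcp [563.6  10.3 168.9]
```

View pics/w3.png

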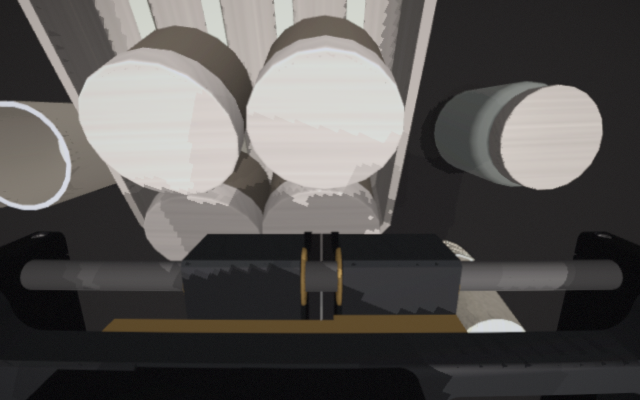

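Request:
arm_command([
  [0,-0.7,0.3,0],
  [0,-1.2,0.0,0],
  [0,-2.0,-0.5,0],
  [0,-2.9,-0.9,0],
  [0,-3.8,-1.4,0],
  [0,-4.7,-1.9,0],
])

```text
t: 6.15
tcp_pos: [567.2, 11.3, 170.8]
eef_rot: [[0.416, -0.91, -0.003], [-0.91, -0.416, -0.002], [0.001, 0.004, -1.0]]
ft_force: [-5.8, -3.7, 5.1]
finger_gap: 0.2
```

```bash
python3 -c "
from h import *
rep()
a=cams.snapshot('wrist')
cv2.imwrite('pics/w4.png',a);rep()"
```

```text
t 6.15 edge [ 67.  -33.3  47.3] F rack [-3.59 -0.9   7.69] gap 0.2 tcp [567.2  11.3 170.8]
t 6.2 edge [ 67.1 -33.4  47.3] F rack [-4.06 -0.55  9.21] gap 0.5 tcp [567.3  11.3 170.9]
```

View pics/w4.png

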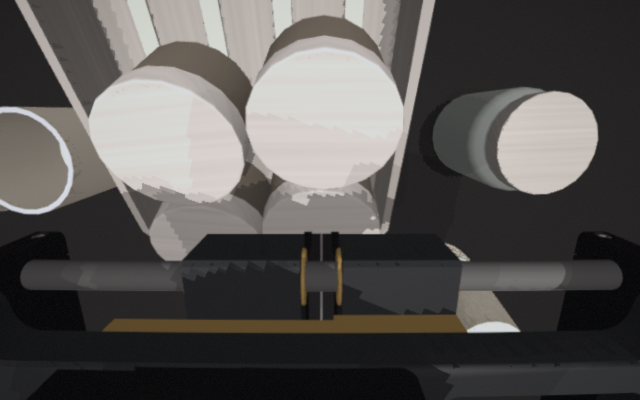

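Request:
arm_command([
  [0,-0.7,0.3,0],
  [-0.1,-1.2,0.0,0],
  [-0.2,-2.0,-0.5,0],
  [-0.3,-2.9,-0.9,0],
  [-0.4,-3.8,-1.4,0],
  [-0.4,-4.7,-1.9,0],
  [-0.4,-5.5,-2.4,0],
  [-0.4,-6.4,-2.8,0],
])

```text
t: 7.0
tcp_pos: [572.3, 13.4, 173.7]
eef_rot: [[0.415, -0.91, -0.005], [-0.91, -0.415, -0.004], [0.001, 0.006, -1.0]]
ft_force: [-6.2, -3.3, 7.4]
finger_gap: 0.2
```

```bash
python3 -c "
from h import *
rep()
a=cams.snapshot('wrist')
cv2.imwrite('pics/w5.png',a);rep()"
```

```text
t 7.0 edge [ 73.2 -33.6  47.3] F rack [-2.74 -0.44  9.79] gap 0.2 tcp [572.3  13.4 173.7]
t 7.05 edge [ 73.4 -33.6  47.3] F rack [-3.25  0.39  8.14] gap 0.8 tcp [572.5  13.4 173.8]
```

View pics/w5.png

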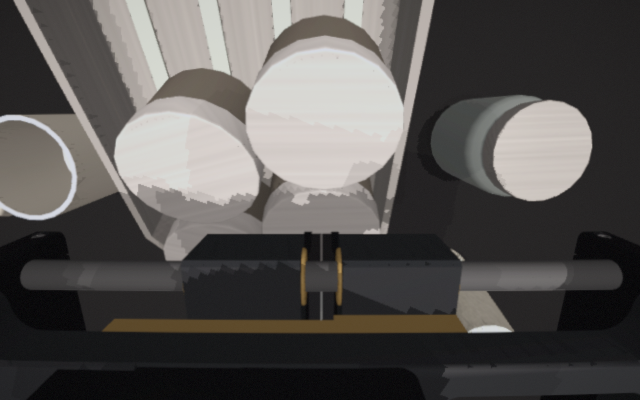

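Request:
arm_command([
  [0,-0.7,0.3,0],
  [0,-1.2,0.0,0],
  [0,-2.0,-0.5,0],
  [0,-2.9,-0.9,0],
  [0,-3.8,-1.4,0],
  [0,-4.7,-1.9,0],
  [0,-5.5,-2.4,0],
  [0,-6.4,-2.8,0],
  [0,-7.3,-3.3,0],
])

```text
t: 7.95
tcp_pos: [578.4, 15.6, 177.1]
eef_rot: [[0.414, -0.91, -0.006], [-0.91, -0.414, -0.005], [0.002, 0.008, -1.0]]
ft_force: [-6.7, -2.3, 6.0]
finger_gap: 0.3
```

```bash
python3 -c "
from h import *
rep()
a=cams.snapshot('wrist')
cv2.imwrite('pics/w6.png',a);a=cams.snapshot('top')[100:340,180:420].repeat(2,0).repeat(2,1);cv2.imwrite('pics/t6.png',a);rep()"
```

```text
t 7.95 edge [ 80.5 -34.1  47.3] F rack [-3.45  0.69  8.63] gap 0.3 tcp [578.4  15.6 177.1]
t 8.05 edge [ 80.6 -34.1  47.3] F rack [-1.99 -0.49  9.94] gap 0.5 tcp [578.5  15.7 177.2]
```

View pics/w6.png

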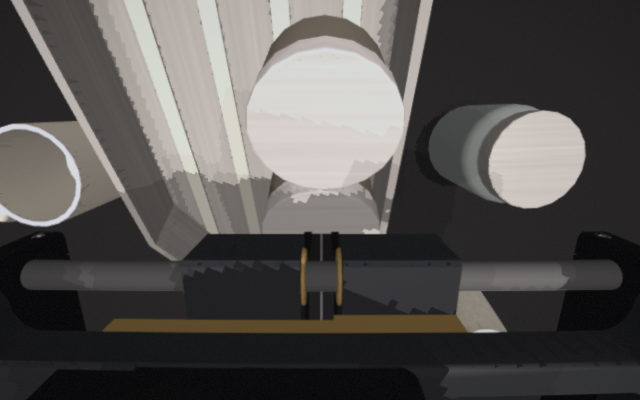

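View pics/t6.png

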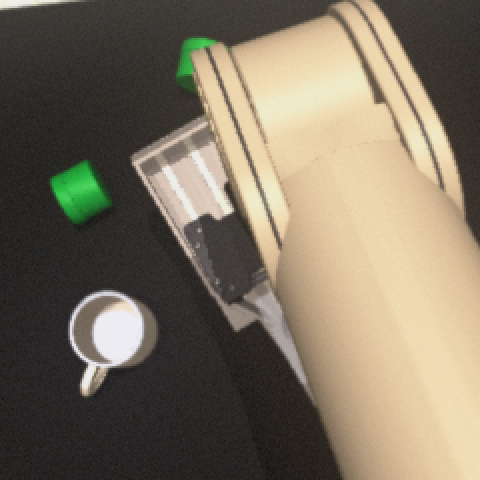

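```bash
python3 -c "
from h import *
a=cams.snapshot('scene')[100:300,220:420].repeat(3,0).repeat(3,1);cv2.imwrite('pics/s6.png',a);rep()"
```

```text
t 8.1 edge [ 80.6 -34.1  47.3] F rack [-3.03  0.07 10.03] gap 0.3 tcp [578.5  15.7 177.2]
```

View pics/s6.png

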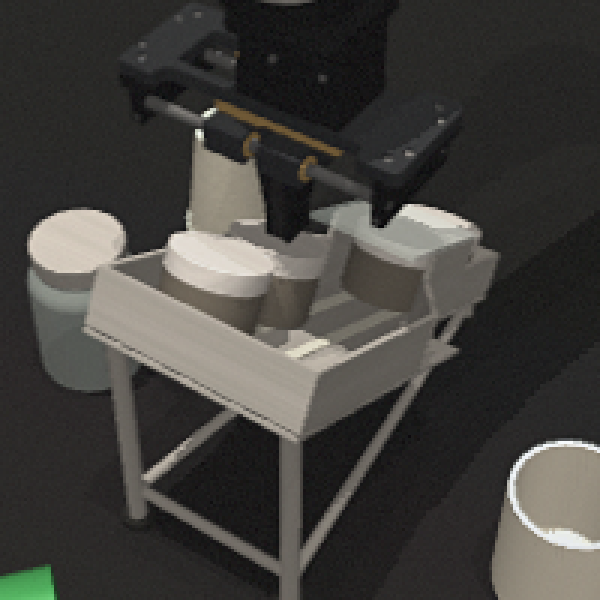

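```bash
python3 -c "
from h import *
s=st();c=CI['wrist'];K=np.array([[c['fx'],0,c['cx']],[0,c['fy'],c['cy']],[0,0,1]])
def pt(uv,h=48):
    p=cv2.undistortPoints(np.float64([[uv]]),K,c['dist_coeffs'])[0,0]
    T=np.array(c['tool_from_camera']);E=np.array(s['eef_rot'])
    d=E@T[:3,:3]@np.array([*p,1]);C=np.array(s['tcp_pos'])+E@T[:3,3];n=M[:,2]
    return (M.T@(C+((o+h*n-C)@n)/(d@n)*d-o)).round(1)
for uv in [(325,48),(325,188),(247,118),(403,118)]: print(uv,pt(uv))
"
```

```text
(325, 48) [175.4 -34.6  48. ]
(325, 188) [113.9 -34.8  48. ]
(247, 118) [149.8  -4.6  48. ]
(403, 118) [149.5 -64.8  48. ]
```

Request:
arm_command([
  [0,0.5,-1,0],
  [0,3,-6,0],
  [0,6,-15,0],
  [0,10,-30,0],
  [0,10,-50,0],
  [0,10,-70,0],
  [0,10,-70,0],
  [0,10,-70,0],
])

```text
t: 8.9
tcp_pos: [570.0, 11.9, 248.2]
eef_rot: [[0.414, -0.91, -0.004], [-0.91, -0.414, -0.005], [0.003, 0.006, -1.0]]
ft_force: [0.1, -0.0, -0.6]
finger_gap: 0.1
```

```bash
python3 -c "
from h import *
rep()
a=cams.snapshot('scene')[100:300,220:420].repeat(3,0).repeat(3,1);cv2.imwrite('pics/s7.png',a);rep()
cv2.imwrite('pics/w7.png',cams.snapshot('wrist'))"
```

```text
t 8.9 edge [105.7 -34.  114.3] F rack [-0.26 -0.06 -0.57] gap 0.1 tcp [570.   11.9 248.2]
t 8.95 edge [105.  -34.  113.7] F rack [ 0.89  0.15 -0.19] gap 0.3 tcp [569.7  11.8 247.3]
```

View pics/s7.png

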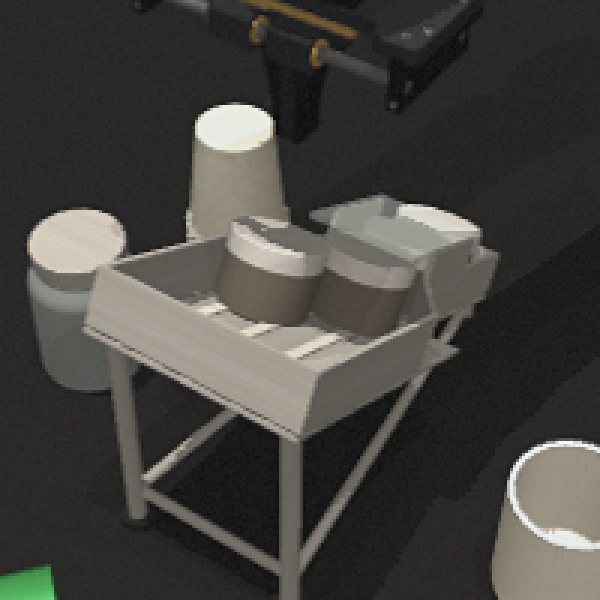

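View pics/w7.png

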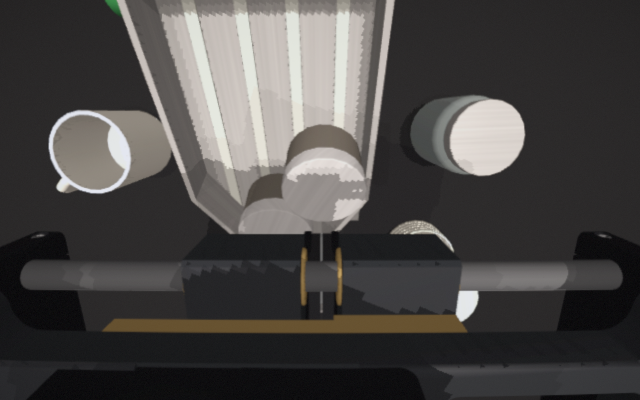

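Request:
arm_command([
  [12,15,-2,0],
  [38,45,-5,0],
  [64,76,-5,0],
  [90,106,-5,0],
  [116,137,-5,0],
  [142,168,-5,0],
  [168,199,-5,0],
  [194,230,-5,0],
  [220,260,-5,0],
  [245,290,-5,0],
  [257,304,-5,0],
  [257,304,-5,0],
])

```text
t: 10.2
tcp_pos: [397.0, -350.7, 253.7]
eef_rot: [[0.41, -0.912, -0.008], [-0.912, -0.41, -0.004], [0.001, 0.01, -1.0]]
ft_force: [0.2, -0.2, 0.1]
finger_gap: 0.1
```

```bash
python3 -c "
from h import *
rep()
a=cams.snapshot('top');cv2.imwrite('pics/top8.png',a);a=a[135:320,215:395];cv2.imwrite('pics/t8.png',cv2.resize(a,None,fx=3.2,fy=3.2,interpolation=cv2.INTER_CUBIC))
P=np.array([[x,0,48] for x in(-102,-38,26)])@M.T+o
print(((proj('top',P)-[215,135])*3.2).round(0))
"
```

```text
t 10.2 edge [-164.4 -291.   264.2] F rack [ 0.1  -0.28  0.1 ] gap 0.1 tcp [ 397.  -350.7  253.7]
[[440. 501.]
 [397. 425.]
 [351. 345.]]
```

View pics/t8.png

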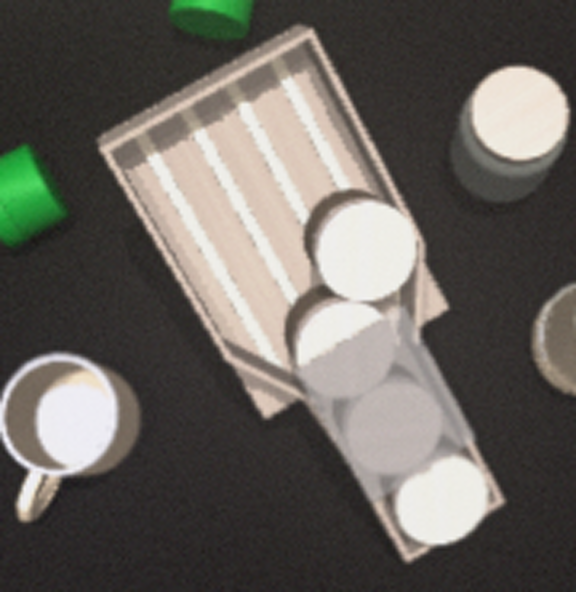

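```bash
python3 -c "
from h import *
a=cv2.imread('pics/top8.png');b=cams.snapshot('top')
print('diff max in rack', cv2.absdiff(cv2.blur(a,(3,3)),cv2.blur(b,(3,3)))[160:320,240:380].max()); rep()
print(ticket.finish_job())"
```

```text
diff max in rack 5
t 10.3 edge [-161.2 -289.   263. ] F rack [ 0.25  0.6  -0.44] gap 0.6 tcp [ 399.3 -347.6  254.1]
the job is handed in; nothing more can be done
None
```

The jam is cleared and the job is handed in: two tins stand one behind the other in the lane, the first against the front lip.

- **What I did:** I pressed the closed fingertips on the lid of the wedged tin on the right (the y = -32 side), with readings of about 7 to 10 N. I slid it about 21 mm uphill, together with the tin behind it. Both tins on the left ran down past it into the lane. I then lifted off, and the other two followed and queued up behind.
- **Pressing force:** the highest reading was about 10 N, below the 15 N limit. I only read it between moves, so I did not see peaks within a move.
- **Tin positions:** in the top view from t = 10.2 s, the lids at the lip and in second place lie within about 1 pixel of where place1 and place2 should appear, roughly 2 mm.
- **At rest:** two top views 0.1 s apart show no movement in the rack. The arm stands well clear and reads no force.
- **Rack fit:** one rear corner of the rack disagreed with my pose fit by about 3 pixels, and one hood corner by about 2.5. Both were picked by eye. All four lids at the start agreed with the fit to about 1 pixel, and the finger touched the lid at the predicted height.
- **Other things on the counter:** the mug, the sugar jar and the one green tin fully in view look unmoved in the last top view. I did not measure them, and the paper cups and the other green tin were only partly in that picture.

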